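# Put the bench brush and spatula away in the instrument tray

### The arm

A 6-joint arm with a two-finger parallel gripper is mounted at the origin on the work surface. World frame = base frame: x ahead of the robot, y to its left, z up, the work surface at z = 0. Lengths are in mm, angles in rad, forces in N, time in s.
With the tool pointing down it reaches from about 300 to 775 mm from the base axis. Payload 14.6 kg.
Tool frame: the origin (TCP) lies at the very end of the fingers, on their centre line; the grasp point (between the pads) lies 19 mm behind it; z points along the fingers, y is the line along which they close (so a half turn about z gives the same grasp; the last joint's range is limited). The gripper opens to 94 mm and grips with 3 to 60 N. Pads are 16 mm wide; open, the fingers measure 119 mm over their backs; the gripper's body (75 mm by 177 mm) begins 78 mm behind the grasp point.
Start: joints at [1.159, 0.3, 1.521, -0, 1.321, -0.067], TCP at [185.902, 517.619, 205.446] pointing down, gripper open.
Joint ranges: [-3.03, 3.03], [-0.79, 2.21], [0.23, 2.52], [-1.04, 4.18], [0, 3.07], [-2.55, 2.55]. Speed limits (rad/s): [2.22, 2.22, 2.57, 3.14, 3.14, 3.14].

### API

Orientations are given as [roll, pitch, yaw] about the fixed x, y, z axes, in that order (R = Rz(yaw) Ry(pitch) Rx(roll)).
In Python, from cell import manip, camera, get_calibration gives the robot as it stands. The module is installed in compiled form; this text tells all that it offers.
- The arm moves only by the tool jog_arm, never from a script. Its argument "plan" is one flat list of numbers, 6 for each row, row after row: the shift along the world's x, y, z in m, then the turn, a rotation vector about the world's x, y, z in degrees. A call has 1 to 20 rows; each row is the pose to reach, as a shift and turn from the pose commanded when the call began; what a row does not reach only later rows make up. A row lasts 1/10 s, in which the tool goes at most 50 mm and 8.59 degrees, less where a joint would pass 70% of its speed; a pose out of reach is approached as far as the arm can. A call with a gripper value outside its range is refused whole. "claw" is the finger opening in m, from 0 to 0.094, set as the call begins (left out, the last holds). The fingers move at their own pace and stop on an object; "force" is the grip in N (left out, the last holds). Time passes only in rows, so rows that repeat a pose let the fingers close. It gives the time, the measured TCP pose, the force, the opening and the grip force at its end, in the units of the state.
- manip.read_state(): the state, without advancing time (a new reading comes with each control period).
- camera(name): name is "scene" or "top" or "wrist"; returns (picture, depth): 420x560x3 uint8, red, green, blue; 420x560 float32, mm along the optical axis (not along the pixel's ray), 0 where there is no reading.
- get_calibration(name): a dict with "fx", "fy", "cx", "cy" (pixels), "origin" and "attitude" of the camera in the world. Camera axes: x right, y down, z forward; pixel columns grow to the right and rows downward; lengths in mm; the calibration is good to about 2 mm. A picture is of the moment at which its call begins: read the wrist's pose just before it. get_calibration takes no time and is no camera call; for the wrist camera it gives the pose at the moment of the call.
- manip.sign_off(): hands the job in; it is judged then, once.
The state is a dict: "clock": time; "joints": joint angles; "qd": joint speeds; "effort": joint torques, N m; "eef_pos": TCP position; "eef_rot": TCP orientation; "wrist_force": force on the tool from outside, world axes, zero at the start; "moment": the same for the moment, N m; "finger_gap": finger opening in mm; "finger_force": force on a finger pad.
Only numpy, scipy, OpenCV 4.12 (cv2) and the standard library are available. Lean on these libraries where they do the work, as an engineer would, in place of code of your own. Each camera call takes 0.05 s, during which the arm holds its last target. There are 200 camera calls.

### The job

The washed brush and spatula are dry: take them off the sloping steel rack and lay each one flat in its own compartment of the blue-green instrument tray, head in the wide end, right side up and down between the fences. Lay them down gently without dropping them, let go, and leave the flask, the wash bottle and the mortar where they stand.

Things in the scene. Friction and masses are not known exactly. Their poses are not given: they have to be found in the camera images.
- brush_grip (a point): Grip point of the loose flat bench brush (see brush): middle of its square wooden handle's section, 10 mm above the underside, 62 mm from the tail end, 108 mm from the head's end. x runs towards the head, y across the handle, z out of the upper side. At the start it lies on the rack, head up the slope, in either of the two places.
- brush: The brush, 170 mm long, 60 to 130 g: wooden handle (115 long, 20 wide, 20 high), metal ferrule (20 long, 40 wide, 20 high), stiff grey bristle head (35 long, 46 wide, 16 high), one flat underside. Origin on the underside, 10 mm below brush_grip; same axes. It balances within 25 mm of brush_grip, towards the head.
- brush_head (a point): The middle of the brush's wide end, 80.5 mm along +x from brush_grip, at the same height; same axes.
- spatula_grip (a point): Grip point of the loose spatula (see spatula): middle of its square wooden handle's section, 10 mm above the underside, 62 mm from the tail end, 138 mm from the blade's end. x runs towards the blade, y across the handle, z out of the upper side. At the start it lies on the rack, blade up the slope, in the place the brush does not have.
- spatula: The spatula, 200 mm long, 75 to 155 g: wooden handle like the brush's (115 long, 20 wide, 20 high), steel neck (25 long, 12 wide, 6 high), flat steel blade (60 long, 34 wide, 4 thick), one flat underside. Origin on the underside, 10 mm below spatula_grip; same axes. It balances within 25 mm of spatula_grip, towards the blade.
- spatula_head (a point): The middle of the blade's length, 108 mm along +x from spatula_grip, at the same height; same axes.
- rack: Fixed open steel drying rack, 216 mm wide, sloping up 30 degrees to its +x (away from the robot). Origin on the table below the midpoint between the grip points; z up. Places at y = +50 and -50 mm; undersides there 82 mm up. Tools lie on bars 47 mm down and 43 mm up the slope from the grip point, between 10 mm high pins 4 mm beside the handle, tail on a ledge; open between the bars.
- tray: Fixed blue-green plastic instrument tray, 350 mm (x) by 210 mm (y), floor 6 mm thick, outer rim 20 mm high. Origin on the table under its centre, z up. Two compartments at right angles: the longer, narrower one for the spatula along x, the shorter, broader one for the brush along y near the +x end. Fences 4 mm thick, tops 30 mm above the table.
- brush_bay (a point): Where brush_grip lies when the brush lies centred in its compartment, 30 mm above the table; axes of the tray. Head towards tray -y. Fenced platforms, tops 20 mm above the table: tail one 68 to 36 mm behind this point, 30 mm wide inside; head one 62 to 114 mm ahead, 56 wide. Play 5 mm each side, 6 mm each end. Between them a 98 mm gap for fingers, floor 6 mm up.
- spatula_bay (a point): Where spatula_grip lies when the spatula lies centred in its compartment, 30 mm above the table; axes of the tray. Head towards tray +x. Fenced platforms, tops 20 mm above the table: tail one 68 to 36 mm behind this point, 30 mm wide inside; head one 79 to 144 mm ahead, 44 wide. Play 5 mm each side, 6 mm each end. Between them a 115 mm gap for fingers, floor 6 mm up.
- flask: Bystander: conical glass flask, 72 mm across, 115 mm high, standing loose; origin under its centre.
- wash_bottle: Bystander: white plastic wash bottle, 64 mm across, 190 mm high with its spout, standing loose; origin under its centre.
- mortar: Bystander: white porcelain mortar bowl, 84 mm across, 48 mm high, standing loose; origin under its centre.
Not all that is in view belongs to the job. Leave any orange look-alike of the spatula alone.

How it is judged:
By the outcome, as a careful person would: the job done as asked, in the order asked, and still so for the second after the job is handed in, with the robot touching nothing.
It also fails if it takes over 59 s, if anything falls off the work surface, if the arm or the gripper's body presses on something with over 40 N, if the wrist force passes 120 N, or if a joint passes its speed limit or range.

## Working session

There is one attempt and no reset: what is moved stays moved. The work goes in short steps, Python scripts to look and compute and a tool call to move; the robot and the scene stay as the last step left them, time stands still between calls to the robot, and variables do not carry over. Pictures are saved under pics/ and viewed, at most 12 in all, crops included, and the job is handed in when it is done.

Besides the shell and the picture viewer there is one more tool, called after "Call:" in YAML: its name, and indented under it one key for each argument. jog_arm: Moves the arm, as the interface text tells. Its arguments: {"type":"object","properties":{"plan":{"type":"array"},"claw":{"type":"number"},"force":{"type":"number"}},"required":["plan"]}

```bash
mkdir -p pics; cat > h.py <<'E'
import numpy as np, cv2
from cell import manip, camera, get_calibration
def shot(name,fn=None):
    c=get_calibration(name); p,d=camera(name)
    if fn: cv2.imwrite('pics/'+fn,p[:,:,::-1])
    return p,d,c
def pts(d,c):
    v,u=np.mgrid[:d.shape[0],:d.shape[1]]
    P=np.stack([(u-c['cx'])/c['fx']*d,(v-c['cy'])/c['fy']*d,d],-1)
    A=np.array(c['attitude'],float)
    if A.shape!=(3,3):
        from scipy.spatial.transform import Rotation as R
        A=R.from_euler('xyz',A).as_matrix()
    return P@A.T+np.array(c['origin'])
E
python3 - <<'E'
from h import *
for n in ('top','scene'):
    p,d,c=shot(n,n+'1.png'); print(n,c); np.savez(n+'1.npz',p=p,d=d,W=pts(d,c))
print(manip.read_state())
E
```

```text
top {'fx': 425.2976726628312, 'fy': 425.2976726628312, 'cx': 281.00080150578606, 'cy': 218.1182217574762, 'origin': array([ 447.26750756,  -77.51745672, 1168.57817075]), 'attitude': array([-3.03053307, -0.02119626, -1.5483037 ])}
scene {'fx': 520.9058658289587, 'fy': 520.9058658289587, 'cx': 278.48595069978234, 'cy': 206.4851733092007, 'origin': array([1332.77356223, -246.10384302, 1043.32388734]), 'attitude': array([-2.465074 , -0.0166583,  1.3945832])}
{'clock': 0.1, 'joints': array([ 1.15941042e+00,  3.00345844e-01,  1.52150255e+00,  1.31214036e-05,
        1.32069623e+00, -6.66147386e-02]), 'qd': array([ 0.00159484, -0.00215852, -0.00149739, -0.00066889, -0.0011576 ,
        0.00074725]), 'effort': array([ 1.12407946e-03, -5.32641363e+01, -3.53281510e+01,  7.09531526e-02,
        2.35219148e-02, -4.41467603e-05]), 'eef_pos': array([185.80594631, 517.42308044, 204.98825539]), 'eef_rot': array([-3.14064363e+00, -7.60506786e-05,  2.79681820e+00]), 'wrist_force': array([ 0.66977697, -0.22346156, -0.02967398]), 'moment': array([ 0.00371698, -0.03143475,  0.06095475]), 'finger_force': 0.0, 'finger_gap': 93.86254872563977}
```

View pics/top1.png

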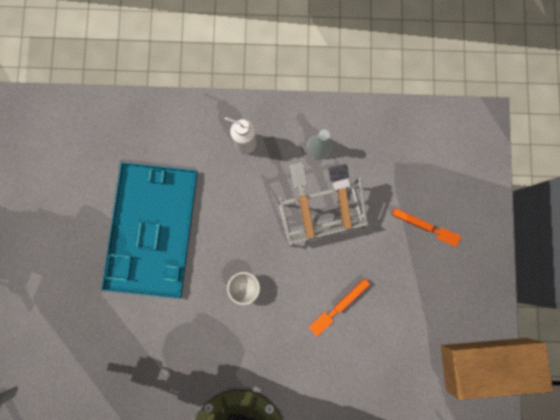

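View pics/scene1.png

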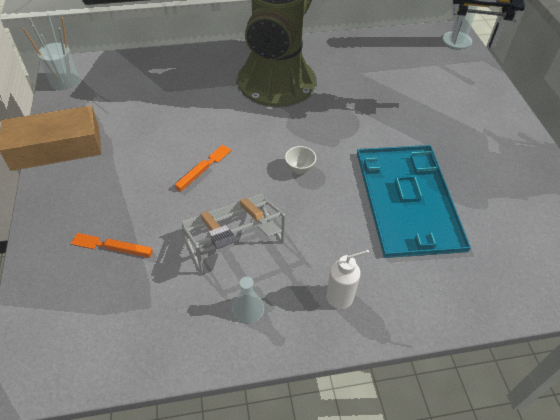

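The top view has the robot at the bottom, +x up and +y left. The tray is turned about 180°, with brush platforms at (172,272) for the tail and (119,268) for the head, and spatula platforms at (158,176) for the tail and (148,236) for the head.

Candidates in the top view:
- **Rack, left:** tool with a pale blade at (300,178), handle (307,215). This is the spatula.
- **Rack, right:** tool with a dark head at (340,176), handle (346,208). This is the brush.
- **Loose orange look-alikes:** (426,226) and (340,306). I leave these alone.
- **Brown block:** (497,368), not part of the job.

```bash
cat > m.py <<'E'
from h import *
t=np.load('top1.npz'); p,W=t['p'],t['W']
hsv=cv2.cvtColor(p,cv2.COLOR_RGB2HSV)
teal=cv2.inRange(hsv,(85,120,60),(110,255,255))
T=W[teal>0]; print('teal',len(T),np.percentile(T,[1,50,99],axis=0).round(0).tolist())
u,v=np.nonzero(teal.T)
r=cv2.minAreaRect(np.float32(T[:,:2])); print('rect',r)
F=((teal>0)&(W[...,2]>23)).astype(np.uint8)
n,l,s,c=cv2.connectedComponentsWithStats(F)
for i in range(1,n):
    if s[i,4]>8: Q=W[l==i]; print(c[i].round(),s[i,4],Q.mean(0).round(1),cv2.minAreaRect(np.float32(Q[:,:2])))
br=cv2.inRange(hsv,(8,80,60),(20,200,255)); br[:150]=0;br[260:]=0;br[:,:270]=0;br[:,380:]=0
n,l,s,c=cv2.connectedComponentsWithStats(br)
for i in range(1,n):
    if s[i,4]>40:
        Q=W[l==i]; m=Q.mean(0); U=np.linalg.svd(Q-m,full_matrices=False)
        print('handle',c[i].round(1),s[i,4],m.round(1),U[2][0].round(3),'ext',np.ptp((Q-m)@U[2].T,axis=0).round(0),'med',np.median(Q,axis=0).round(1), 'n',U[2][2].round(3))
for nm,(x,y) in dict(table=(400,300),mortar=(243,275),bottle=(243,135),flask=(318,145)).items(): print(nm,W[y,x].round(0))
big=lambda a,s:cv2.resize(a,None,fx=s,fy=s,interpolation=cv2.INTER_CUBIC)
cv2.imwrite('pics/crop.png',np.hstack([big(p[140:260,265:385],3.3),big(p[155:305,90:210],3.3)[:396]])[:,:,::-1])
E
python3 m.py
```

```text
teal 10015 [[367.0, 144.0, 1.0], [534.0, 256.0, 6.0], [710.0, 363.0, 31.0]]
rect ((529.2105712890625, 137.86761474609375), (442.7998352050781, 347.7550964355469), 85.27779388427734)
[157. 174.] 70 [681.1 232.4  60.8] ((581.5546875, 85.54035949707031), (419.802978515625, 47.42449951171875), 56.97193908691406)
[148. 238.] 135 [511.9 252.8  37. ] ((500.5618896484375, 100.25627899169922), (364.7166748046875, 68.97032928466797), 84.0204849243164)
[114. 267.] 125 [433.9 336.2  37.8] ((424.7120666503906, 141.17218017578125), (434.9030456542969, 64.76870727539062), 87.41800689697266)
[174. 273.] 70 [422.3 177.3  45.1] ((425.07122802734375, 62.99785614013672), (36.861202239990234, 282.1172790527344), 1.5324296951293945)
handle [344.1 208. ] 373 [ 597.3 -258.4   93.9] [-0.022  0.169  0.985] ext [1195.  175.   33.] med [ 599.1 -259.1   94.7] n [-0.158  0.973 -0.17 ]
handle [306.3 216.2] 362 [ 572.8 -161.5  100.7] [-0.053  0.086  0.995] ext [1181.  122.   22.] med [ 573.8 -161.6   97. ] n [ 0.215 -0.972  0.096]
table [ 362. -429.   -3.]
mortar [421.  -2.  36.]
bottle [769.   3. 135.]
flask [ 768. -192.   69.]
```

View pics/crop.png

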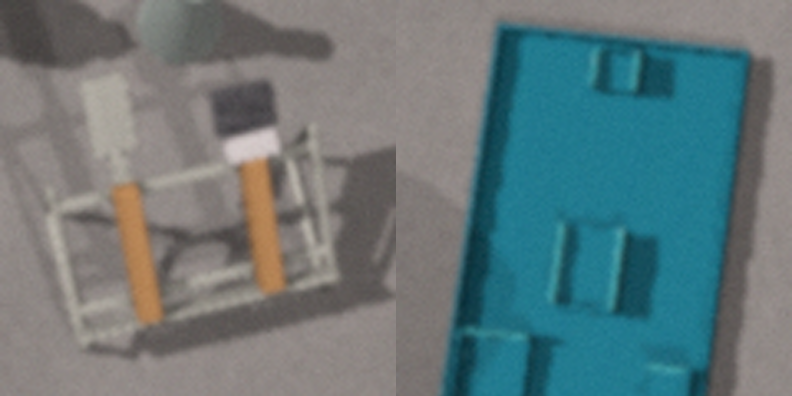

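The crop confirms it: pale narrow blade on the left at (300,178), dark bristles with a ferrule on the right at (340,178). I drop the depth outliers and refit.

```bash
cat > m.py <<'E'
from h import *
t=np.load('top1.npz'); p,W=t['p'],t['W']
hsv=cv2.cvtColor(p,cv2.COLOR_RGB2HSV)
ok=(W[...,2]>-10)&(W[...,2]<200)&(t['d']>0)
teal=(cv2.inRange(hsv,(85,120,60),(110,255,255))>0)&ok&(W[...,2]<40)
T=W[teal]; r=cv2.minAreaRect(np.float32(T[:,:2])); print('rect',r)
F=(teal&(W[...,2]>23)).astype(np.uint8)
n,l,s,c=cv2.connectedComponentsWithStats(F)
for i in range(1,n):
    if s[i,4]>8: Q=W[l==i]; print(c[i].round(),s[i,4],Q.mean(0).round(1),cv2.minAreaRect(np.float32(Q[:,:2])))
br=cv2.inRange(hsv,(8,80,60),(20,200,255)); br[:150]=0;br[260:]=0;br[:,:270]=0;br[:,380:]=0
n,l,s,c=cv2.connectedComponentsWithStats(br)
for i in range(1,n):
    if s[i,4]>40:
        Q=W[(l==i)&ok&(W[...,2]>40)&(W[...,2]<160)]; m=np.median(Q,0); Q=Q[np.abs(Q-m).max(1)<80];m=Q.mean(0); U=np.linalg.svd(Q-m,full_matrices=False)[2]
        print('handle',s[i,4],m.round(1),U[0].round(3),'ext',np.ptp((Q-m)@U.T,axis=0).round(0),'n',U[2].round(3))
E
python3 m.py
```

```text
rect ((538.7255859375, 253.05401611328125), (211.6425018310547, 347.7550964355469), 85.27779388427734)
[157. 174.] 68 [687.9 241.5  28.2] ((683.6238403320312, 241.56739807128906), (38.66370391845703, 35.499908447265625), 84.69757843017578)
[148. 238.] 132 [511.9 255.6  28.7] ((516.5672607421875, 255.14108276367188), (52.96444320678711, 68.12236785888672), 85.56526184082031)
[114. 267.] 124 [433.7 339.5  28.7] ((433.3784484863281, 329.80499267578125), (56.075050354003906, 64.04270935058594), 84.8997573852539)
[174. 273.] 69 [421.9 181.   28.8] ((421.57269287109375, 185.27516174316406), (35.909915924072266, 37.283042907714844), 88.72899627685547)
handle 373 [ 597.  -258.6   96.5] [-0.833 -0.226 -0.505] ext [113.  26.  23.] n [ 0.552 -0.269 -0.789]
handle 362 [ 573.  -162.1   97.7] [-0.843 -0.23  -0.487] ext [116.  27.  28.] n [ 0.533 -0.233 -0.813]
```

Tray and handles agree with the given sizes: tray 348×212, handles 99.5 mm apart, slope about 30°, platform spacings 167.6 and 145. I move to a hover over the rack and look from close up.

Call:
jog_arm:
  plan: [0.32,-0.72,0.08,0,0,-145,0.32,-0.72,0.08,0,0,-145,0.32,-0.72,0.08,0,0,-145,0.32,-0.72,0.08,0,0,-145,0.32,-0.72,0.08,0,0,-145,0.32,-0.72,0.08,0,0,-145,0.32,-0.72,0.08,0,0,-145,0.32,-0.72,0.08,0,0,-145,0.32,-0.72,0.08,0,0,-145,0.32,-0.72,0.08,0,0,-145,0.32,-0.72,0.08,0,0,-145,0.32,-0.72,0.08,0,0,-145,0.32,-0.72,0.08,0,0,-145,0.32,-0.72,0.08,0,0,-145,0.32,-0.72,0.08,0,0,-145,0.32,-0.72,0.08,0,0,-145,0.32,-0.72,0.08,0,0,-145,0.32,-0.72,0.08,0,0,-145,0.32,-0.72,0.08,0,0,-145,0.32,-0.72,0.08,0,0,-145]
  claw: 0.05
  force: 30

```text
clock: 2.1
eef_pos: [505.8, -201.6, 285.6]
eef_rot: [3.142, -0.0, 0.27]
wrist_force: [-0.6, 0.8, 0.9]
finger_gap: 50.4
finger_force: 0.0
```

```bash
cat > rel.py <<'E'
import sys; from h import *
from scipy.spatial.transform import Rotation as R
def rel(pos,yaw,slope):
    s=manip.read_state(); R0=R.from_euler('xyz',s['eef_rot'])
    Rt=R.from_euler('z',yaw,degrees=True)*R.from_euler('y',-slope,degrees=True)*R.from_euler('x',np.pi)
    print('pos',s['eef_pos'].round(1),'t',s['clock'],'shift',(np.array(pos)-s['eef_pos']).round(1),'turn',np.degrees((Rt*R0.inv()).as_rotvec()).round(2))
if __name__=='__main__':
    a=list(map(float,sys.argv[1:])); rel(a[:3],a[3],a[4])
E
python3 rel.py 507 -231 247 14.8 30; python3 -c "
from h import *; print(manip.read_state()['joints'].round(2)); print(get_calibration('wrist'))"
```

```text
pos [ 505.8 -201.6  285.6] t 2.1 shift [  1.2 -29.4 -38.6] turn [  7.84 -28.95  -0.66]
[-0.45  0.24  1.41  0.    1.49  0.85]
{'fx': 345.94847829925874, 'fy': 345.94847829925874, 'cx': 284.535946199992, 'cy': 203.25525464793333, 'origin': array([ 568.47344368, -184.99760371,  464.74243848]), 'attitude': array([ 2.90947269e+00,  1.20881349e-04, -1.30078486e+00])}
```

Call:
jog_arm:
  plan: [0,-0.03,-0.02,7.8,-29,-0.7,0,-0.03,-0.02,7.8,-29,-0.7,0,-0.03,-0.02,7.8,-29,-0.7,0,-0.03,-0.02,7.8,-29,-0.7,0,-0.03,-0.02,7.8,-29,-0.7,0,-0.03,-0.02,7.8,-29,-0.7]

```text
clock: 2.7
eef_pos: [505.9, -232.1, 266.0]
eef_rot: [-3.141, -0.522, 0.255]
wrist_force: [0.6, -0.7, 0.9]
finger_gap: 50.0
finger_force: 0.0
```

```bash
cat > w.py <<'E'
from h import *
import sys
p,d,c=shot('wrist',sys.argv[1]+'.png'); W=pts(d,c); np.savez(sys.argv[1]+'.npz',p=p,d=d,W=W)
hsv=cv2.cvtColor(p,cv2.COLOR_RGB2HSV)
br=cv2.inRange(hsv,(8,80,60),(20,210,255))
n,l,s,cc=cv2.connectedComponentsWithStats(br)
for i in range(1,n):
    if s[i,4]>300:
        Q=W[(l==i)&(d>0)]; m=np.median(Q,0); Q=Q[np.abs(Q-m).max(1)<80];
        for k in range(3):
            m=Q.mean(0); U=np.linalg.svd(Q-m,full_matrices=False)[2]; e=np.abs((Q-m)@U[2]); Q=Q[e<max(4,2*np.median(e))]
        U*=np.sign(U[:,:1]); x=(Q-m)@U[0]; y=(Q-m)@U[1]
        print('handle',cc[i].round(),s[i,4],m.round(1),U[0].round(3),'x',np.percentile(x,[.5,99.5]).round(1),'y',np.percentile(y,[1,99]).round(1),'n',U[2].round(3),'yaw',np.degrees(np.arctan2(U[0][1],U[0][0])).round(2))
E
python3 w.py w1; python3 -c "
from h import *; s=manip.read_state(); print(s['eef_pos'],s['eef_rot'],s['joints'].round(2))"
```

```text
handle [239. 192.] 1836 [ 575.  -163.1  100.1] [0.828 0.251 0.501] x [-61.5  50.6] y [-10.3   9.6] n [ 0.473  0.167 -0.865] yaw 16.87
handle [329. 192.] 1871 [ 600.3 -257.8   99.9] [0.84  0.208 0.501] x [-60.6  51.3] y [-9.6 10.2] n [ 0.493  0.093 -0.865] yaw 13.91
handle [459. 254.] 969 [ 591.2 -437.9   19.4] [ 0.283  0.959 -0.008] x [-74.6  32.6] y [-10.4  10.7] n [ 0.056 -0.025 -0.998] yaw 73.58
handle [161. 321.] 960 [ 464.5 -217.   378.1] [ 0.967  0.255 -0.007] x [-7.   7.4] y [-8.   4.6] n [ 0.255 -0.967  0.023] yaw 14.78
handle [408. 321.] 1002 [ 477.5 -267.   377.9] [ 0.969  0.249 -0.008] x [-7.1  7.4] y [-8.7  4.7] n [ 0.248 -0.968 -0.024] yaw 14.39
handle [366. 383.] 4732 [ 464.3 -259.6  382.5] [ 0.262 -0.965 -0.017] x [-42.9  32.2] y [-2.4  2.8] n [0.92  0.244 0.307] yaw -74.83
[ 506.23371157 -232.0473583   265.98515024] [-3.14121538 -0.52253552  0.25549333] [-0.7   0.08  1.73  0.48  1.07  0.44]
```

View pics/w1.png

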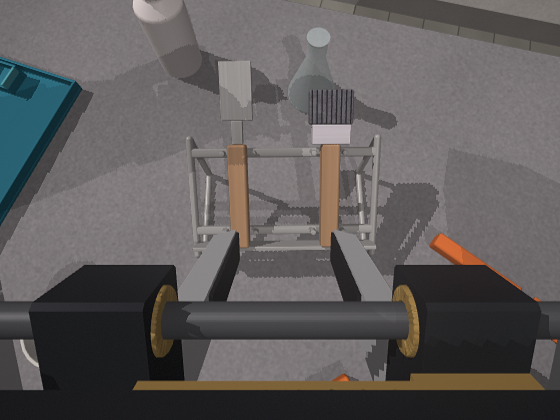

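The wrist view shows the spatula handle at (239,192), the brush handle at (329,192), and the flask at (315,80) clear beyond the brush head. Both grips come out about 91 mm high, where 90.7 is expected, with the rack yaw at 15°. I approach the brush along the rack normal, gripping 10 mm towards the head.

Call:
jog_arm:
  plan: [0.035,-0.017,-0.05,0,0,0,0.067,-0.033,-0.097,0,0,0,0.067,-0.033,-0.097,0,0,0,0.067,-0.033,-0.097,0,0,0,0.083,-0.029,-0.125,0,0,0,0.098,-0.025,-0.153,0,0,0,0.108,-0.022,-0.17,0,0,0,0.115,-0.02,-0.184,0,0,0,0.115,-0.02,-0.184,0,0,0,0.115,-0.02,-0.184,0,0,0]

```text
clock: 3.75
eef_pos: [621.1, -252.4, 82.7]
eef_rot: [-3.141, -0.525, 0.254]
wrist_force: [-0.8, 0.1, 0.6]
finger_gap: 50.0
finger_force: 0.0
```

```bash
python3 rel.py 621.2 -252.2 82.3 15 30; python3 w.py w2
```

```text
pos [ 621.1 -252.4   82.7] t 3.75 shift [ 0.1  0.2 -0.4] turn [-0.05  0.06  0.41]
handle [ 79. 221.] 5542 [ 600.3 -157.7  113.9] [0.85  0.186 0.494] x [-26.4  21.3] y [-10.8   9.4] n [ 0.399  0.386 -0.832] yaw 12.33
handle [285. 237.] 5152 [ 618.7 -253.9  110.7] [0.835 0.231 0.499] x [-31.8  29.1] y [-9.6  9.6] n [ 0.481  0.133 -0.867] yaw 15.46
handle [161. 321.] 964 [ 579.5 -237.3  194.8] [ 0.966  0.256 -0.02 ] x [-7.   7.5] y [-7.9  4.6] n [ 0.257 -0.966  0.024] yaw 14.86
handle [408. 321.] 1010 [ 592.4 -287.4  194.6] [0.969 0.248 0.008] x [-7.1  7.4] y [-4.8  8.6] n [ 0.249 -0.968 -0.024] yaw 14.39
handle [361. 376.] 6798 [ 579.2 -280.   199.2] [ 0.261 -0.965 -0.018] x [-42.9  32.2] y [-2.5  2.8] n [0.923 0.244 0.298] yaw -74.86
```

View pics/w2.png

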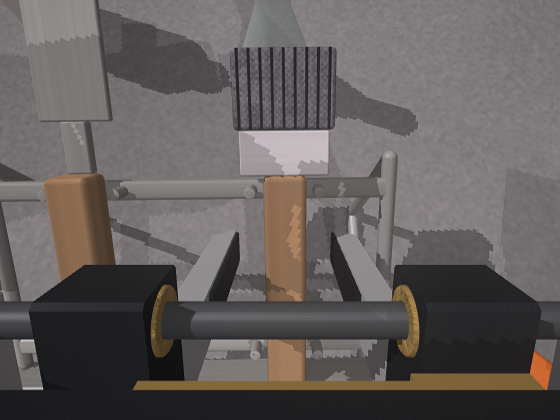

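The brush handle sits at column 285, midway between the fingers, and the depth agrees. I close the gripper, then lift along the normal.

Call:
jog_arm:
  plan: [0,0,0,0,0,0,0,0,0,0,0,0,0,0,0,0,0,0,0,0,0,0,0,0,0,0,0,0,0,0,0,0,0,0,0,0]
  claw: 0.01
  force: 40

```text
clock: 4.4
eef_pos: [620.9, -252.5, 81.7]
eef_rot: [-3.14, -0.524, 0.253]
wrist_force: [-3.3, -0.9, 4.0]
finger_gap: 19.7
finger_force: 40.0
```

Call:
jog_arm:
  plan: [-0.005,-0.001,0.009,0,0,0,-0.014,-0.004,0.026,0,0,0,-0.029,-0.008,0.052,0,0,0,-0.048,-0.013,0.087,0,0,0,-0.06,-0.013,0.13,0,0,0,-0.06,-0.013,0.17,0,0,0,-0.06,-0.013,0.17,0,0,0]

```text
clock: 5.1
eef_pos: [561.6, -266.5, 258.0]
eef_rot: [3.135, -0.529, 0.257]
wrist_force: [-0.2, 0.1, -0.9]
finger_gap: 19.8
finger_force: 40.0
```

```bash
python3 rel.py 426.8 249.6 130 85.3 0; python3 w.py w3 | head -1; python3 -c "
from h import *; s=manip.read_state(); print(s['eef_rot'],s['joints'].round(2),s['finger_gap'])"
```

```text
pos [ 561.6 -266.5  258. ] t 5.1 shift [-134.8  516.1 -128. ] turn [-24.5   21.07  68.96]
handle [284. 237.] 5211 [ 559.1 -267.6  287. ] [0.834 0.222 0.506] x [-32.1  29.2] y [-9.6  9.5] n [ 0.49   0.125 -0.863] yaw 14.94
[ 3.13901417 -0.52663816  0.25498343] [-0.68  0.23  1.58  0.48  1.05  0.45] 19.76894021066822
```

Call:
jog_arm:
  plan: [-0.135,0.516,0,-24.5,21.1,69,-0.135,0.516,0,-24.5,21.1,69,-0.135,0.516,0,-24.5,21.1,69,-0.135,0.516,0,-24.5,21.1,69,-0.135,0.516,0,-24.5,21.1,69,-0.135,0.516,0,-24.5,21.1,69,-0.135,0.516,0,-24.5,21.1,69,-0.135,0.516,0,-24.5,21.1,69,-0.135,0.516,0,-24.5,21.1,69,-0.135,0.516,0,-24.5,21.1,69,-0.135,0.516,0,-24.5,21.1,69,-0.135,0.516,0,-24.5,21.1,69,-0.135,0.516,-0.05,-24.5,21.1,69,-0.135,0.516,-0.1,-24.5,21.1,69,-0.135,0.516,-0.1,-24.5,21.1,69,-0.135,0.516,-0.1,-24.5,21.1,69,-0.135,0.516,-0.1,-24.5,21.1,69]

```text
clock: 6.85
eef_pos: [427.0, 250.8, 153.8]
eef_rot: [-3.137, 0.004, 1.486]
wrist_force: [0.5, 0.9, -0.0]
finger_gap: 19.7
finger_force: 40.0
```

```bash
python3 rel.py 426.8 249.6 14 85.3 0; python3 w.py w4 | head -1; cat > tr.py <<'E'
import sys; from h import *
t=np.load(sys.argv[1]+'.npz'); p,W,d=t['p'],t['W'],t['d']
hsv=cv2.cvtColor(p,cv2.COLOR_RGB2HSV)
teal=(cv2.inRange(hsv,(85,120,40),(110,255,255))>0)&(d>0)
F=(teal&(W[...,2]>25)&(W[...,2]<36)).astype(np.uint8)
n,l,s,c=cv2.connectedComponentsWithStats(F)
for i in range(1,n):
    if s[i,4]>60: Q=W[l==i]; print(c[i].round(),s[i,4],Q.mean(0).round(1),'box',np.array(cv2.boxPoints(cv2.minAreaRect(np.float32(Q[:,:2])))).round(1).tolist())
E
python3 tr.py w4
```

```text
pos [427.  250.8 153.8] t 6.85 shift [  -0.2   -1.2 -139.8] turn [ 0.21 -0.28  0.15]
handle [284. 237.] 5213 [426.8 263.5 179.3] [ 0.082  0.997 -0.004] x [-32.1  29.2] y [-9.6  9.5] n [0.008 0.004 1.   ] yaw 85.31
[379. 182.] 1054 [510.  256.   29.3] box [[480.70001220703125, 233.5], [549.7999877929688, 227.8000030517578], [554.2000122070312, 279.79998779296875], [485.0, 285.5]]
```

View pics/w4.png

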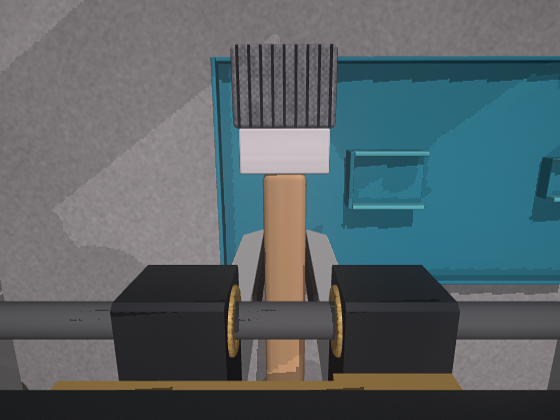

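The brush is held straight. The wrist view puts the spatula head platform within 1–2 mm of the top-view estimate. I descend to just above the fences and check from there.

Call:
jog_arm:
  plan: [0.0005,0,-0.04,0.2,-0.2,0.1,0.0005,0,-0.08,0.2,-0.2,0.1,0.0005,0,-0.1,0.2,-0.2,0.1,0.0005,0,-0.114,0.2,-0.2,0.1,0.0005,0,-0.114,0.2,-0.2,0.1,0.0005,0,-0.114,0.2,-0.2,0.1]

```text
clock: 7.5
eef_pos: [427.3, 251.0, 39.0]
eef_rot: [-3.139, 0.001, 1.488]
wrist_force: [0.5, 0.7, -0.2]
finger_gap: 20.1
finger_force: 40.0
```

```bash
python3 rel.py 427 250.8 14 85.3 0; python3 w.py w5 | head -1; python3 tr.py w5; python3 -c "
import cv2; a=cv2.imread('pics/w5.png')[0:300,150:420]; cv2.imwrite('pics/w5c.png',cv2.resize(a,None,fx=2,fy=2))"
```

```text
pos [427.3 251.   39. ] t 7.5 shift [ -0.3  -0.2 -25. ] turn [ 0.04 -0.13  0.03]
handle [284. 237.] 5213 [427.1 263.6  64.5] [0.078 0.997 0.001] x [-32.   29.2] y [-9.6  9.6] n [ 0.005 -0.001  1.   ] yaw 85.53
[287.  65.] 2331 [434.9 343.5  29.7] box [[399.5, 305.79998779296875], [463.6000061035156, 300.6000061035156], [468.1000061035156, 355.79998779296875], [404.0, 361.0]]
[430. 215.] 2753 [509.  257.5  29.2] box [[480.3999938964844, 233.5], [549.5, 227.8000030517578], [553.7999877929688, 279.8999938964844], [484.6000061035156, 285.6000061035156]]
[260. 352.] 145 [404.6 177.6  29.4] box [[401.8999938964844, 187.60000610351562], [402.1000061035156, 170.6999969482422], [407.3999938964844, 170.6999969482422], [407.29998779296875, 187.6999969482422]]
[312. 353.] 159 [436.6 174.1  29.3] box [[432.1000061035156, 168.60000610351562], [439.0, 168.1999969482422], [440.1000061035156, 184.10000610351562], [433.20001220703125, 184.60000610351562]]
```

View pics/w5c.png

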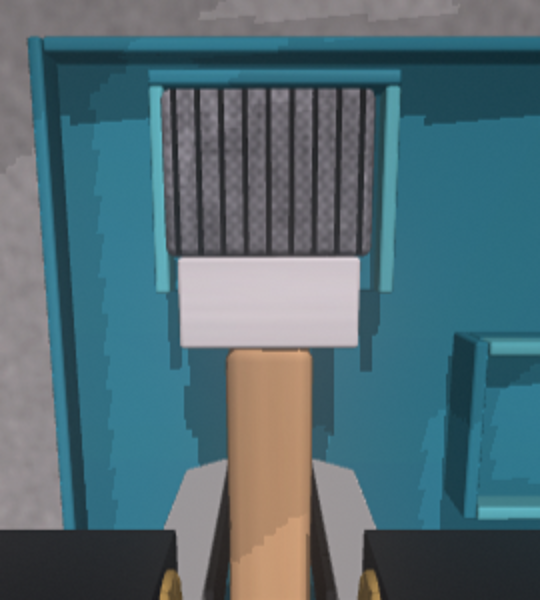

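The head sits inside both fences but about 1 mm off-centre, with fence centre x 433.8. I correct by (+1, +0.5) mm and lower slowly.

Call:
jog_arm:
  plan: [0.001,0.0005,0,0,-0.1,0,0.001,0.0005,-0.006,0,-0.1,0,0.001,0.0005,-0.012,0,-0.1,0,0.001,0.0005,-0.017,0,-0.1,0,0.001,0.0005,-0.02,0,-0.1,0,0.001,0.0005,-0.022,0,-0.1,0,0.001,0.0005,-0.0235,0,-0.1,0,0.001,0.0005,-0.0235,0,-0.1,0,0.001,0.0005,-0.0235,0,-0.1,0]

```text
clock: 8.45
eef_pos: [427.5, 251.2, 14.2]
eef_rot: [-3.14, 0.002, 1.488]
wrist_force: [-1.6, 0.3, 3.0]
finger_gap: 20.1
finger_force: 40.0
```

```bash
python3 rel.py 427 250.8 14 85.3 0; python3 w.py w6 | head -1
```

```text
pos [427.5 251.2  14.2] t 8.45 shift [-0.5 -0.4 -0.2] turn [ 0.08 -0.12  0.03]
handle [284. 236.] 5229 [427.2 263.9  39.7] [ 0.078  0.997 -0.002] x [-32.2  29.3] y [-9.6  9.6] n [0.005 0.002 1.   ] yaw 85.54
```

Contact reads about 3 N, with the handle top at 39.7 where 40 is expected. I release and rise.

Call:
jog_arm:
  plan: [0,0,0,0,0,0,0,0,0,0,0,0,0,0,0,0,0,0,0,0,0,0,0,0,0,0,0,0,0,0]
  claw: 0.045

```text
clock: 9.0
eef_pos: [427.4, 251.1, 13.9]
eef_rot: [-3.139, 0.002, 1.488]
wrist_force: [-0.3, -1.5, 0.3]
finger_gap: 44.7
finger_force: 0.0
```

Call:
jog_arm:
  plan: [0,0,0.01,0,0,0,0,0,0.03,0,0,0,0,0,0.07,0,0,0,0,0,0.12,0,0,0,0,0,0.17,0,0,0,0,0,0.21,0,0,0,0,0,0.24,0,0,0,0,0,0.24,0,0,0]

```text
clock: 9.8
eef_pos: [428.3, 251.6, 258.9]
eef_rot: [3.137, -0.002, 1.488]
wrist_force: [0.3, -0.3, 0.1]
finger_gap: 45.0
finger_force: 0.0
```

```bash
python3 w.py w7 | head -2; python3 tr.py w7;  python3 rel.py 532 -174.5 250 15 30
```

```text
handle [283. 189.] 1517 [425.1 239.7  39.7] [ 0.084  0.996 -0.001] x [-58.4  53.8] y [-9.2  9.4] n [ 0.018 -0.003 -1.   ] yaw 85.16
handle [172. 321.] 926 [405.2 278.2 373.2] [ 0.069  0.861 -0.505] x [-7.1  7.4] y [-8.4  4.4] n [ 0.998 -0.064  0.027] yaw 85.43
[289.  97.] 426 [440.8 343.7  29.7] box [[399.70001220703125, 306.5], [463.0, 300.3999938964844], [468.3999938964844, 355.20001220703125], [405.0, 361.3999938964844]]
[352. 169.] 545 [508.6 255.4  29.7] box [[480.6000061035156, 233.6999969482422], [549.0999755859375, 227.60000610351562], [553.7000122070312, 279.20001220703125], [485.20001220703125, 285.29998779296875]]
[504. 168.] 364 [689.4 241.5  29.4] box [[664.0, 225.6999969482422], [701.0999755859375, 222.60000610351562], [704.2999877929688, 259.6000061035156], [667.2000122070312, 262.79998779296875]]
[284. 234.] 279 [422.4 182.3  29.4] box [[402.1000061035156, 171.10000610351562], [439.6000061035156, 168.39999389648438], [442.1000061035156, 204.10000610351562], [404.70001220703125, 206.8000030517578]]
pos [427.7 251.3 256.1] t 9.85 shift [ 104.3 -425.8   -6.1] turn [ 24.54 -20.4  -68.56]
```

View pics/w7.png

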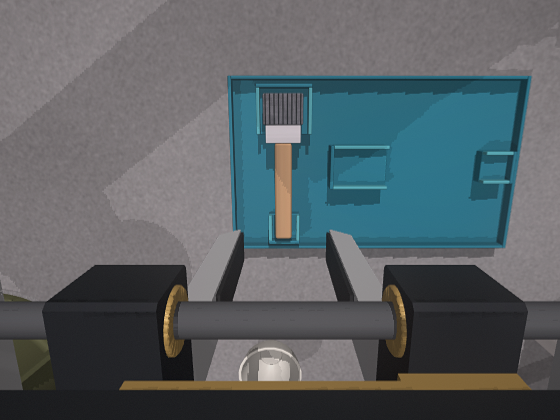

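The brush lies level in its compartment at (283,190), centred between the fences, handle top at 39.7. Next, the spatula.

Call:
jog_arm:
  plan: [0.104,-0.426,0,24.5,-20.4,-68.6,0.104,-0.426,0,24.5,-20.4,-68.6,0.104,-0.426,0,24.5,-20.4,-68.6,0.104,-0.426,0,24.5,-20.4,-68.6,0.104,-0.426,0,24.5,-20.4,-68.6,0.104,-0.426,0,24.5,-20.4,-68.6,0.104,-0.426,0,24.5,-20.4,-68.6,0.104,-0.426,0,24.5,-20.4,-68.6,0.104,-0.426,0,24.5,-20.4,-68.6,0.104,-0.426,0,24.5,-20.4,-68.6,0.104,-0.426,0,24.5,-20.4,-68.6,0.104,-0.426,0,24.5,-20.4,-68.6,0.12,-0.422,-0.045,24.5,-20.4,-68.6,0.12,-0.422,-0.085,24.5,-20.4,-68.6,0.12,-0.422,-0.085,24.5,-20.4,-68.6,0.12,-0.422,-0.085,24.5,-20.4,-68.6]
  claw: 0.05

```text
clock: 11.45
eef_pos: [547.7, -170.0, 170.0]
eef_rot: [-3.138, -0.521, 0.263]
wrist_force: [-1.0, -0.4, 1.3]
finger_gap: 50.0
finger_force: 0.0
```

```bash
python3 w.py w8 | head -2; python3 rel.py 595.9 -157.5 82.5 15 30
```

```text
handle [284. 224.] 3613 [ 572.5 -163.    98.8] [0.837 0.226 0.499] x [-58.7  53.1] y [-9.5  9.7] n [ 0.476  0.151 -0.866] yaw 15.15
handle [544. 287.] 793 [ 598.3 -415.4   17.9] [ 0.59   0.773 -0.235] x [-14.2  11. ] y [-9.7 11. ] n [ 0.077 -0.344 -0.936] yaw 52.65
pos [ 548.1 -170.6  171.2] t 11.5 shift [ 47.8  13.1 -88.7] turn [-0.05 -0.07 -0.13]
```

The handle reads grip (578.7,-161.3,91), in agreement with the first measurement. I descend along the normal and grip.

Call:
jog_arm:
  plan: [0.016,0.004,-0.03,0,0,0,0.031,0.008,-0.058,0,0,0,0.041,0.011,-0.077,0,0,0,0.047,0.013,-0.0885,0,0,0,0.047,0.013,-0.0885,0,0,0,0.047,0.013,-0.0885,0,0,0]

```text
clock: 12.1
eef_pos: [594.9, -158.1, 82.1]
eef_rot: [-3.14, -0.523, 0.262]
wrist_force: [0.1, 0.4, 0.1]
finger_gap: 50.4
finger_force: 0.0
```

```bash
python3 w.py w9 | head -2; python3 rel.py 595.9 -157.5 82.5 15 30
```

```text
handle [280. 235.] 5368 [ 592.3 -157.4  110.7] [0.837 0.229 0.497] x [-32.3  29.4] y [-9.6  9.5] n [ 0.48   0.13  -0.868] yaw 15.28
handle [161. 321.] 960 [ 553.4 -143.4  194.3] [ 0.964  0.265 -0.021] x [-7.   7.4] y [-7.9  4.6] n [ 0.265 -0.964  0.022] yaw 15.36
pos [ 594.8 -158.3   82.3] t 12.15 shift [1.1 0.8 0.2] turn [-0.06 -0.06 -0.06]
```

The handle sits at column 280, about 2 mm to +y. I centre on it, then close and lift.

Call:
jog_arm:
  plan: [-0.0005,0.0018,0,0,0,0,-0.0005,0.0018,0,0,0,0]

```text
clock: 12.35
eef_pos: [594.0, -156.2, 81.4]
eef_rot: [-3.139, -0.522, 0.261]
wrist_force: [-0.4, 0.6, 0.4]
finger_gap: 49.8
finger_force: 0.0
```

Call:
jog_arm:
  plan: [0,0,0,0,0,0,0,0,0,0,0,0,0,0,0,0,0,0,0,0,0,0,0,0,0,0,0,0,0,0,0,0,0,0,0,0]
  claw: 0.01
  force: 40

```text
clock: 12.95
eef_pos: [593.9, -156.1, 80.4]
eef_rot: [-3.138, -0.521, 0.261]
wrist_force: [0.3, 0.4, 0.4]
finger_gap: 19.9
finger_force: 40.0
```

Call:
jog_arm:
  plan: [-0.005,-0.001,0.009,0,0,0,-0.014,-0.004,0.026,0,0,0,-0.029,-0.008,0.052,0,0,0,-0.048,-0.013,0.087,0,0,0,-0.07,-0.013,0.13,0,0,0,-0.09,-0.013,0.17,0,0,0,-0.1,-0.013,0.2,0,0,0,-0.1,-0.013,0.2,0,0,0]

```text
clock: 13.75
eef_pos: [493.8, -169.8, 285.1]
eef_rot: [3.138, -0.526, 0.264]
wrist_force: [0.2, -0.4, -2.8]
finger_gap: 19.4
finger_force: 40.0
```

```bash
python3 w.py w10 | head -1; python3 rel.py 494 -172 282 15 0;python3 rel.py 494 -172 282 95 0; python3 -c "
from h import *; s=manip.read_state(); print(s['joints'].round(2))"
```

```text
handle [284. 233.] 5494 [ 491.9 -170.8  315.4] [0.833 0.229 0.503] x [-32.8  29.7] y [-9.6  9.5] n [ 0.486  0.13  -0.864] yaw 15.39
pos [ 493.7 -169.5  282.3] t 13.8 shift [ 0.3 -2.5 -0.3] turn [-7.760e+00  2.896e+01 -2.000e-02]
pos [ 493.7 -169.5  282.3] t 13.8 shift [ 0.3 -2.5 -0.3] turn [-26.63  18.65  78.03]
[-0.6  -0.04  1.81  0.45  1.06  0.55]
```

Call:
jog_arm:
  plan: [0,0.2,0,-26.6,18.7,78,0,0.2,0,-26.6,18.7,78,0,0.2,0,-26.6,18.7,78,0,0.2,0,-26.6,18.7,78,0,0.2,0,-26.6,18.7,78,0,0.2,0,-26.6,18.7,78,0,0.2,0,-26.6,18.7,78,0,0.2,0,-26.6,18.7,78,0,0.2,0,-26.6,18.7,78,0,0.2,0,-26.6,18.7,78,0,0.2,0,-26.6,18.7,78]

```text
clock: 14.9
eef_pos: [494.0, 31.6, 278.5]
eef_rot: [-3.134, 0.002, 1.66]
wrist_force: [-0.4, -0.1, -1.2]
finger_gap: 19.7
finger_force: 40.0
```

```bash
python3 rel.py 619.8 248 150 175.3 0
```

```text
pos [494.   31.6 278.5] t 14.9 shift [ 125.8  216.4 -128.5] turn [ 0.42 -0.21 80.19]
```

Call:
jog_arm:
  plan: [0.126,0.2165,0,0.4,-0.2,80.2,0.126,0.2165,0,0.4,-0.2,80.2,0.126,0.2165,0,0.4,-0.2,80.2,0.126,0.2165,0,0.4,-0.2,80.2,0.126,0.2165,0,0.4,-0.2,80.2,0.126,0.2165,0,0.4,-0.2,80.2,0.126,0.2165,0,0.4,-0.2,80.2,0.126,0.2165,0,0.4,-0.2,80.2,0.126,0.2165,0,0.4,-0.2,80.2,0.126,0.2165,0,0.4,-0.2,80.2,0.126,0.2165,-0.045,0.4,-0.2,80.2,0.126,0.2165,-0.09,0.4,-0.2,80.2,0.126,0.2165,-0.13,0.4,-0.2,80.2,0.126,0.2165,-0.17,0.4,-0.2,80.2,0.126,0.2165,-0.21,0.4,-0.2,80.2,0.126,0.2165,-0.23,0.4,-0.2,80.2,0.126,0.2165,-0.23,0.4,-0.2,80.2,0.126,0.2165,-0.23,0.4,-0.2,80.2]

```text
clock: 16.7
eef_pos: [620.0, 247.3, 50.7]
eef_rot: [3.138, -0.0, 3.054]
wrist_force: [0.3, 0.3, -1.1]
finger_gap: 19.5
finger_force: 40.0
```

```bash
python3 rel.py 619.8 248 14 175.3 0; python3 w.py w11 | head -1; python3 tr.py w11; python3 -c "
import cv2; a=cv2.imread('pics/w11.png')[0:300,120:440]; cv2.imwrite('pics/w11c.png',cv2.resize(a,None,fx=1.9,fy=1.9))"
```

```text
pos [620.  247.3  50.7] t 16.7 shift [ -0.2   0.7 -36.7] turn [-0.22  0.02  0.31]
handle [284. 234.] 5450 [603.9 247.4  77.1] [ 0.996 -0.084 -0.001] x [-29.7  32.8] y [-9.6  9.5] n [ 0.001 -0.     1.   ] yaw -4.82
[333.  19.] 269 [502.4 282.1  29.6] box [[492.70001220703125, 280.70001220703125], [522.2999877929688, 278.3999938964844], [522.5999755859375, 282.5], [493.1000061035156, 284.8999938964844]]
[262. 347.] 70 [695.6 225.1  30. ] box [[689.5999755859375, 224.10000610351562], [701.0999755859375, 222.6999969482422], [701.5, 226.10000610351562], [690.0, 227.5]]
[311. 348.] 120 [699.5 256.8  29.3] box [[692.5, 253.3000030517578], [702.9000244140625, 252.60000610351562], [703.4000244140625, 260.0], [693.0, 260.70001220703125]]
```

View pics/w11c.png

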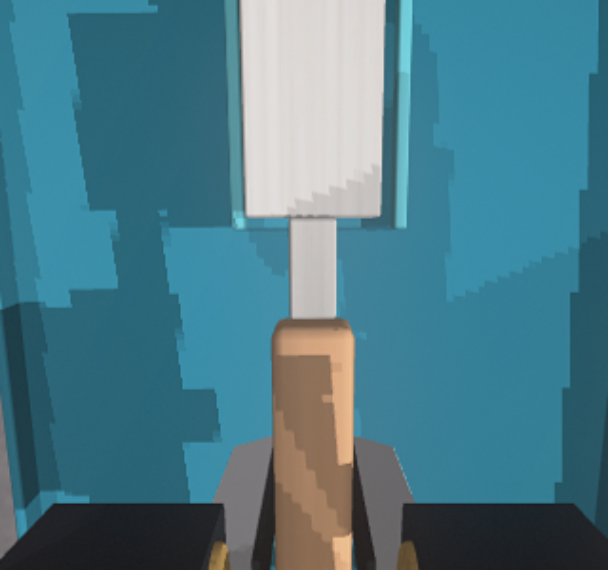

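```bash
python3 rel.py 619.8 248 14 175.3 0; python3 w.py w12 | head -1; python3 - <<'E'
from h import *
for n in ('w5','w9','w12'):
    p=cv2.imread(f'pics/{n}.png'); h=cv2.cvtColor(p,cv2.COLOR_BGR2HSV); m=cv2.inRange(h,(8,80,60),(20,210,255))[:,275:293]
    r=np.nonzero(m.mean(1)>128)[0]; print(n,r[:1],[i for i in r if i<300][-1])
    d=np.load(n+'.npz')['d']; print(d[210:230,280:288].mean())
t=np.load('w12.npz'); p,W,d=t['p'],t['W'],t['d']
hsv=cv2.cvtColor(p,cv2.COLOR_RGB2HSV)
neck=W[115:165,272:296]; 
b=(hsv[...,1]<40)&(hsv[...,2]>90)&(abs(W[...,2]-61)<5); n,l,s,c=cv2.connectedComponentsWithStats(b.astype(np.uint8))
for i in range(1,n):
    if s[i,4]>1000: Q=W[l==i]; print('blade',c[i],s[i],np.percentile(Q,[1,50,99],axis=0).round(1).tolist(), W[s[i,1]+s[i,3]-3,284].round(1))
E
```

```text
pos [620.5 247.6  51.7] t 16.75 shift [ -0.7   0.4 -37.7] turn [-0.25  0.11  0.28]
handle [284. 234.] 5450 [604.4 247.6  78.1] [ 0.996 -0.084  0.   ] x [-29.7  32.7] y [-9.6  9.5] n [ 0.     0.003 -1.   ] yaw -4.83
w5 [175] 299
159.31473
w9 [170] 299
159.88818
w12 [168] 299
157.51317
blade [283.97701032  67.30990089] [ 246    0   77  168 9787] [[501.4, 237.4, 61.1], [527.7, 253.5, 62.7], [572.4, 271.5, 65.3]] [573.2 250.2  64.2]
```

The blade centre (x≈313 in the crop) is about 1.6 mm left of the fence centre (≈318), and the grip is about 7 mm ahead of the grip point rather than 10. I correct by (+3.4, +1.4) mm and lower part way to check.

Call:
jog_arm:
  plan: [0.0034,0.0014,0,-0.2,0.1,0.2,0.0034,0.0014,-0.006,-0.2,0.1,0.2,0.0034,0.0014,-0.012,-0.2,0.1,0.2,0.0034,0.0014,-0.012,-0.2,0.1,0.2,0.0034,0.0014,-0.012,-0.2,0.1,0.2]

```text
clock: 17.3
eef_pos: [623.2, 248.8, 38.2]
eef_rot: [-3.141, -0.002, 3.06]
wrist_force: [0.3, 0.9, -1.3]
finger_gap: 19.7
finger_force: 40.0
```

```bash
python3 rel.py 623.7 249 14 175.3 0; python3 w.py w13 | head -1; python3 tr.py w13; python3 -c "
import cv2; a=cv2.imread('pics/w13.png')[0:300,120:440]; cv2.imwrite('pics/w13c.png',cv2.resize(a,None,fx=1.9,fy=1.9))"
```

```text
pos [623.2 248.8  38.2] t 17.3 shift [  0.5   0.2 -24.2] turn [ 0.02 -0.11 -0.01]
handle [284. 234.] 5476 [607.1 248.9  64.6] [ 0.997 -0.078 -0.002] x [-29.7  32.9] y [-9.6  9.5] n [0.002 0.002 1.   ] yaw -4.47
[334.  20.] 288 [509.  281.7  29.4] box [[498.8999938964844, 280.1000061035156], [531.2000122070312, 277.3999938964844], [531.5, 281.79998779296875], [499.20001220703125, 284.3999938964844]]
[311. 354.] 164 [697.2 258.1  29.5] box [[686.5999755859375, 254.6999969482422], [704.5, 253.8000030517578], [704.9000244140625, 260.29998779296875], [686.9000244140625, 261.20001220703125]]
[259. 355.] 139 [695.7 226.   29.5] box [[688.0, 223.89999389648438], [700.0999755859375, 222.6999969482422], [700.7000122070312, 229.0], [688.5999755859375, 230.3000030517578]]
```

View pics/w13c.png

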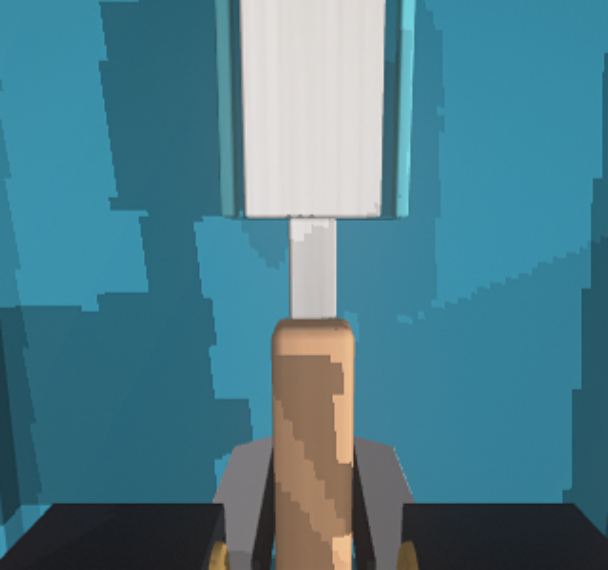

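The blade (centre ≈313) is centred between the fences (≈220 to 410). I lower it slowly onto the platforms.

Call:
jog_arm:
  plan: [0.0005,0.0003,-0.006,0,0,0,0.0005,0.0003,-0.012,0,0,0,0.0005,0.0003,-0.017,0,0,0,0.0005,0.0003,-0.02,0,0,0,0.0005,0.0003,-0.022,0,0,0,0.0005,0.0003,-0.0235,0,0,0,0.0005,0.0003,-0.0235,0,0,0,0.0005,0.0003,-0.0235,0,0,0]

```text
clock: 18.15
eef_pos: [623.9, 249.1, 15.1]
eef_rot: [-3.141, -0.001, 3.06]
wrist_force: [-0.1, 0.7, -0.9]
finger_gap: 19.9
finger_force: 40.0
```

```bash
python3 w.py w14 | head -1; python3 -c "
from h import *; s=manip.read_state(); print(s['eef_pos'],s['wrist_force'])"
```

```text
handle [284. 234.] 5491 [607.8 249.2  41.5] [ 0.997 -0.077 -0.002] x [-29.7  32.8] y [-9.6  9.5] n [0.002 0.    1.   ] yaw -4.44
[623.9103774  249.14792825  15.1441901 ] [ 0.73461254  0.99657412 -1.25128089]
```

Not yet in contact: it still reads −1.2 N, and the handle top is 1.5 mm high. I lower it in small steps.

Call:
jog_arm:
  plan: [0,0,-0.0008,0,0,0,0,0,-0.0014,0,0,0,0,0,-0.0014,0,0,0]

```text
clock: 18.5
eef_pos: [623.9, 249.2, 13.8]
eef_rot: [-3.141, -0.001, 3.06]
wrist_force: [-0.8, 0.4, 0.4]
finger_gap: 19.8
finger_force: 40.0
```

Call:
jog_arm:
  plan: [0,0,-0.0004,0,0,0,0,0,-0.0004,0,0,0]

```text
clock: 18.7
eef_pos: [623.9, 249.2, 13.5]
eef_rot: [-3.141, -0.001, 3.06]
wrist_force: [-3.2, -0.1, 3.7]
finger_gap: 19.7
finger_force: 40.0
```

Call:
jog_arm:
  plan: [0,0,0,0,0,0,0,0,0,0,0,0,0,0,0,0,0,0,0,0,0,0,0,0,0,0,0,0,0,0]
  claw: 0.045

```text
clock: 19.2
eef_pos: [623.8, 249.1, 13.1]
eef_rot: [-3.141, -0.001, 3.06]
wrist_force: [-0.2, 0.1, 0.7]
finger_gap: 45.0
finger_force: 0.0
```

Call:
jog_arm:
  plan: [0,0,0.01,0,0,0,0,0,0.03,0,0,0,0,0,0.07,0,0,0,0,0,0.12,0,0,0,0,0,0.17,0,0,0,0,0,0.21,0,0,0,0,0,0.24,0,0,0,0,0,0.24,0,0,0,0,0,0.24,0,0,0]

```text
clock: 20.1
eef_pos: [623.7, 249.1, 253.7]
eef_rot: [-3.142, -0.001, 3.06]
wrist_force: [-0.1, -0.3, 0.1]
finger_gap: 44.9
finger_force: 0.0
```

```bash
python3 w.py w15 | head -3; python3 tr.py w15; python3 -c "
from h import *; a=shot('top')[0]; cv2.imwrite('pics/fin.png',np.hstack([cv2.imread('pics/w15.png')[:300,140:440],cv2.resize(a[150:300,90:290,::-1],None,fx=2,fy=2)]))"
```

```text
handle [258.   3.] 754 [434.9 236.1  35.1] [ 0.08   0.997 -0.006] x [-55.2  55.6] y [-5.8  8.8] n [ 0.991 -0.079  0.109] yaw 85.42
handle [285. 189.] 1546 [633.2 247.3  39.9] [ 0.997 -0.083  0.002] x [-54.5  57.5] y [-8.9  8.9] n [ 0.002  0.004 -1.   ] yaw -4.73
handle [172. 321.] 922 [594.4 226.8 368.2] [ 0.847 -0.067  0.527] x [-7.5  7. ] y [-4.4  8.4] n [0.065 0.998 0.022] yaw -4.51
[208.  11.] 207 [436.9 181.9  29.3] box [[424.70001220703125, 168.89999389648438], [440.0, 167.6999969482422], [443.0, 203.89999389648438], [427.6000061035156, 205.1999969482422]]
[355.  23.] 368 [460.8 336.8  29.1] box [[436.29998779296875, 302.29998779296875], [464.70001220703125, 300.29998779296875], [468.6000061035156, 356.29998779296875], [440.29998779296875, 358.29998779296875]]
[281.  72.] 536 [503.7 253.4  29.7] box [[482.20001220703125, 233.39999389648438], [549.5999755859375, 228.60000610351562], [553.2999877929688, 280.3999938964844], [486.0, 285.20001220703125]]
[306. 104.] 61 [539.8 279.1  29.7] box [[527.7000122070312, 277.8999938964844], [553.5, 276.0], [553.7000122070312, 279.29998779296875], [528.0, 281.29998779296875]]
[285. 236.] 213 [692.3 242.8  29.5] box [[665.5999755859375, 225.60000610351562], [700.5, 222.5], [703.7999877929688, 260.29998779296875], [668.9000244140625, 263.3999938964844]]
```

View pics/fin.png

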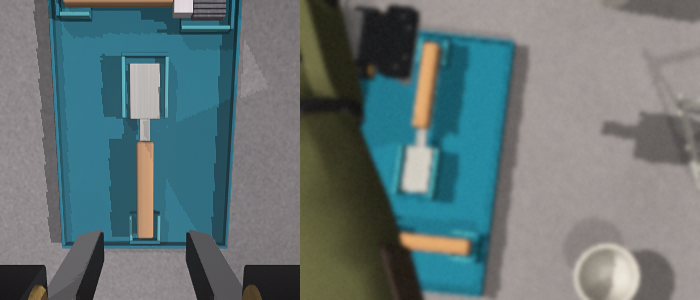

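The left crop shows the spatula lying flat between its fences, blade at (145,90) and handle at (146,190), with its handle top at 39.9. The brush still lies in its own bay. I hand in.

```bash
python3 -c "
from cell import manip; print(manip.sign_off())"
```

```text
the job is handed in; nothing more can be done
None
```

I laid the brush and the spatula flat and released in their own tray compartments, heads in the wide ends, and handed the job in at about 20 s of the 59 s allowed; I saw no contact with the flask, wash bottle or mortar, though I didn't re-measure where they stand.

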